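# Open the twin-button shim drawer on the engine bench

## Task

Open the drawer of the red shim case by its twin-button catch: with the two fingertips press both round buttons on top of the case all the way down together, and keep them held down until the drawer has slid fully out on its own spring. Then let both buttons come back up and move clear. Do not pull or push the drawer by hand, and leave the socket, the spray can and the carton where they stand.

Things in the scene. Friction and masses are not known exactly. Their poses are not given: they have to be found in the camera images.
- case: red sheet-steel case fixed to the bench, 200 mm deep (its x) by 200 mm wide (its y) by 84 mm high; origin at the centre of its underside. Its -x side is the front, where the drawer comes out; z is up. It stands at any of a wide range of places and yaws (within 0.6 rad of facing the robot). The two buttons are on its top at x = -40 mm, y = +32 and -32 mm; the rear half of its top is a black mat on which the socket stands
- button_left_top (a point): centre of the top face of the left button (case +y): plain aluminium disc 28 mm across in a dark collar 38 mm across. The face stands 14 mm above the case's top (98 mm above the bench) when up, and the collar is 4 mm high. It moves straight down with the button. The two button centres are 64 mm apart, with a clear gap of 36 mm between the discs, on a line along the case's y, so fingers opened to an inside gap of about 50 mm land on both
- button_right_top (a point): the same for the right button (case -y)
- button_left (a joint): travel of the left button in m, 0 up, 0.008 all the way down; sprung, about 1.4 N to start moving and 4.5 N all the way down, each; springs back up when let go. The catch frees the drawer only while both buttons are more than about 5 mm down
- button_right (a joint): the same for the right button
- drawer (a joint): how far the drawer is out in m, 0 shut, 0.068 fully out. While both buttons are down a spring slides it out slowly against a damper, in about 2 s, towards the case's -x. It has a toothed rack with 16 mm pitch: if either button comes up early the drawer is caught part-way (the buttons may then stay half down) and both must be pressed and held again. Once fully out it stays there when the buttons come up
- drawer_handle (a point): middle of the thin aluminium bow handle on the drawer's red front panel (panel 186 mm wide, 62 mm high); handle 40 mm above the bench, 120 mm in front (case -x) of the case's centre when shut; it moves out with the drawer. Drawer and handle are not to be touched
- socket_center (a point): centre of a loose steel spark-plug socket, 25 mm across, 50 mm high, standing upright on the rear half of the case's top, at least 60 mm behind the button row. A bystander
- can_center (a point): centre of a loose upright spray can, 54 mm across, 150 mm high, on the bench beside the case. A bystander
- carton_center (a point): centre of a loose cardboard carton, 80 x 70 mm, 55 mm high, on the bench on the case's other side. A bystander

How it is judged:
By the outcome, as a careful person would: the job done as asked, in the order asked, and still so for the second after the job is handed in, with the robot touching nothing.
It also fails if it takes over 40 s, if anything falls off the work surface, if the arm or the gripper's body presses on something with over 40 N, if the wrist force passes 120 N, or if a joint passes its speed limit or range.

## Robot

A 6-joint arm with a two-finger parallel gripper is mounted at the origin on the work surface. World frame = base frame: x ahead of the robot, y to its left, z up, the work surface at z = 0. Lengths are in mm, angles in rad, forces in N, time in s.
With the tool pointing down it reaches from about 350 to 975 mm from the base axis. Payload 7.1 kg.
Tool frame: the origin (TCP) lies between the finger pads; the fingertips stand 14 mm ahead of it and the grasp point (between the pads) lies 5 mm behind it; z points along the fingers, y is the direction in which the jaws open and shut (so a half turn about z gives the same grasp; the last joint's range is limited). The gripper opens to 88 mm and grips with 3 to 60 N. Pads are 20 mm wide; open, the fingers measure 115 mm over their backs; the gripper's body (75 mm by 178 mm) begins 61 mm behind the grasp point.
Start: joints at [1.322, 0.423, 1.63, -0, 1.089, -0.019], TCP at [142.333, 608.561, 236.675] pointing down, gripper open.
Joint ranges: [-3, 3], [-0.9, 2.11], [0.09, 2.58], [-1.31, 4.45], [0.11, 2.69], [-2.54, 2.54]. Speed limits (rad/s): [2.39, 2.39, 3.01, 3.14, 3.14, 3.14].

## Interface

Orientations are given as a rotation vector (axis times angle).
In Python, from workcell import get_obs, get_image, calibration, close_job, regions_of, place_of gives the robot as it stands.
- The arm moves only by the tool move_arm, never from a script. Its argument "deltas" is a list of rows, each a list of 5 numbers: the closure in counts, from 0 (fully open) to 255 (shut), then the shift along the tool's x, y, z in m, then the turn about the tool's z in rad. In form: [[grip, x, y, z, roll], ...]. A call has 1 to 5 rows; each row is the pose to reach, as a shift and turn from the pose commanded when the call began, along the tool's axes at that moment; what a row does not reach only later rows make up. A row lasts 1/12 s, in which the tool goes at most 41.7 mm and 7.16 degrees, less where a joint would pass 70% of its speed; a pose out of reach is approached as far as the arm can. A call with a gripper value outside its range is refused whole. The fingers move at their own pace and stop on an object; the grip force is fixed at half the most. Time passes only in rows, so rows that repeat a pose let the fingers close. It gives the time, the measured TCP pose, the force and the opening at its end, in the units of the state.
- get_obs(): the state, without advancing time (a new reading comes with each control period).
- get_image(name): name is "scene" or "side" or "wrist"; returns the picture (480x640x3 uint8, blue, green, red); there is no depth.
- calibration(name): a dict with "intrinsics" (3x3 intrinsics, pixels), "world_to_cam" (4x4, takes a point from world to camera coordinates); the wrist camera has in their place "hand_eye" (4x4, takes a point from camera to tool coordinates, whose origin is the TCP and whose axes are the flange's). Camera axes: x right, y down, z forward; pixel columns grow to the right and rows downward; lengths in mm; the calibration is good to about 2 mm. A picture is of the moment at which its call begins: read the wrist's pose just before it. calibration takes no time and is no camera call.
- close_job(): hands the job in, once; it reports no verdict.
Trained networks look in the newest picture that a camera, given by its name, has taken for a name from the list of things; names that differ only in an ending like _2 or _b are one class to them, and where a whole thing is asked for, a point or a joint stands for the part that bears it (a point fixed in the world has none). Each returns a list of dicts, best first, with "conf" (0 to 1); they miss things now and then, are a little off and sometimes report something else, mostly with a low value. They report only what shows in the picture. A call takes as long as a camera call.
- regions_of(camera, name): "region" (480x640 bool, what is visible of it).
- place_of(camera, name): "location" ([x, y, z] in mm, in world coordinates, good to about 4 mm: a listed point, or the origin of a listed thing).
The state is a dict: "t": time; "qpos": joint angles; "qvel": joint speeds; "joint_torque": joint torques, N m; "ee_pos": TCP position; "orientation": TCP orientation; "ft_force": force on the tool from outside, world axes, zero at the start; "moment": the same for the moment, N m; "width": finger opening in mm.
Only numpy, scipy, OpenCV 4.12 (cv2) and the standard library are available. Lean on these libraries where they do the work, as an engineer would, in place of code of your own. Each camera call takes 0.05 s, during which the arm holds its last target.

## Working session

There is one attempt and no reset: what is moved stays moved. The work goes in short steps, Python scripts to look and compute and a tool call to move; the robot and the scene stay as the last step left them, time stands still between calls to the robot, and variables do not carry over. Pictures are saved under pics/ and viewed, and the job is handed in when it is done.

Besides the shell and the picture viewer there is one more tool, called after "Request:" as name(argument=value, ...) on one line, values as JSON. move_arm: Moves the arm, as the interface text tells. Its arguments: {"type":"object","properties":{"deltas":{"type":"array","items":{"type":"array","items":{"type":"number"}}}},"required":["deltas"]}

```bash
mkdir -p pics; python3 - <<'E'
from workcell import *
import cv2,numpy as np
np.set_printoptions(precision=1,suppress=True)
o=get_obs(); print(o['t'],o['ee_pos'],o['orientation'],o['width'],o['ft_force'])
ims=[]
for c in ['scene','side']:
    im=get_image(c); ims.append(im); cv2.imwrite(f'pics/{c}0.png',im)
    for n in ['button_left_top','button_right_top','drawer_handle','case','socket_center','can_center','carton_center']:
        try: print(c,n,[(np.array(d['location']),round(d['conf'],2)) for d in place_of(c,n)[:3]])
        except Exception as e: print(n,e)
print(get_obs()['t'])
E
```

```text
0.0 [142.2 608.  235.9] [-0.4 -3.1  0. ] 87.74367543911251 [ 0.   0.  -0.2]
scene button_left_top [(array([549.4,  58.8,  97.4]), 0.52)]
scene button_right_top [(array([537.4,  -2.5,  99.1]), 0.58)]
scene drawer_handle []
scene case [(array([582.9,  18.6,  -2.9]), 0.77)]
scene socket_center [(array([651. ,  39.5, 108.5]), 0.9)]
scene can_center [(array([ 578.9, -188. ,   74.1]), 0.56)]
scene carton_center [(array([615. , 208.6,  25.8]), 0.87)]
side button_left_top [(array([544.3,  60.2,  95.7]), 0.7)]
side button_right_top [(array([539.2,  -7.7,  99.3]), 0.78)]
side drawer_handle [(array([468.5,  43.9,  36.3]), 0.73)]
side case [(array([585.9,  15.7,   0.4]), 0.6)]
side socket_center [(array([649.7,  41.3, 107. ]), 0.83)]
side can_center [(array([ 575.7, -189.4,   69.9]), 0.88)]
side carton_center [(array([617.8, 209.7,  31. ]), 0.73)]
0.8
```

View pictures.

View pics/scene0.png

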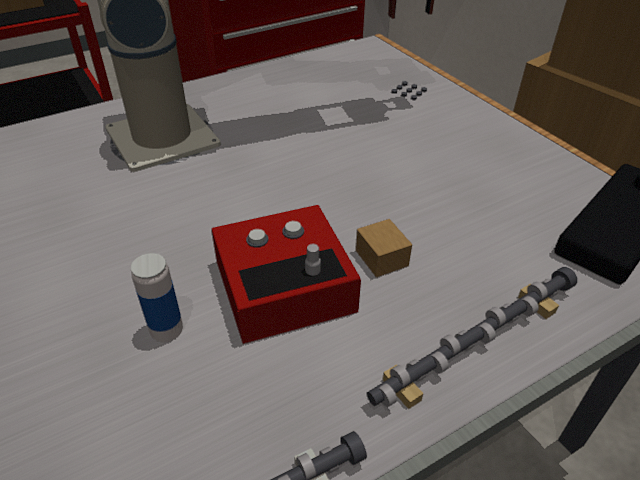

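View pics/side0.png

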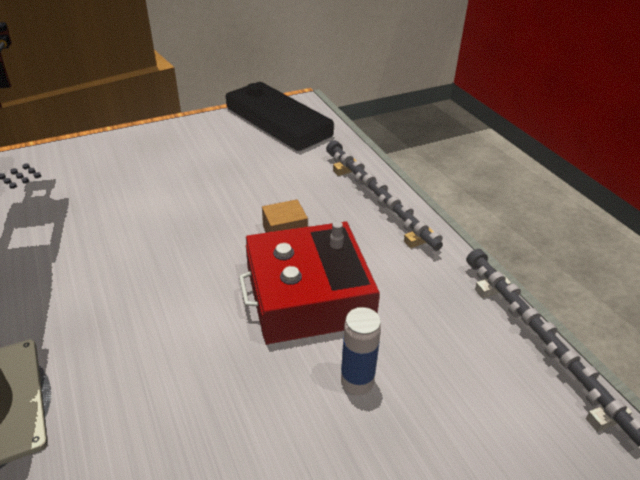

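```bash
cat > h.py <<'E'
from workcell import *
import numpy as np
from scipy.spatial.transform import Rotation as Rn
np.set_printoptions(precision=4,suppress=True)
def delta(mid,ydir,ztcp):
    o=get_obs(); R=Rn.from_rotvec(o['orientation']).as_matrix(); p=np.array(o['ee_pos'])
    d=R.T@(np.array([mid[0],mid[1],ztcp])-p)
    y=R.T@np.array([ydir[0],ydir[1],0]); y*=np.sign(y[1])
    print('t',o['t'],'p',p,'delta mm',d,'roll',np.arctan2(-y[0],y[1]),'w',o['width'],'F',o['ft_force'],'q',o['qpos'])
    print(R)
E
python3 - <<'E'
from h import *
yaw=-0.13
delta((543,26),(-np.sin(yaw),np.cos(yaw)),230)
print(calibration('wrist'))
E
```

```text
t 0.8 p [142.3432 608.5715 236.7062] delta mm [-522.8129 -476.0065    6.6991] roll -0.09977679082907508 w 87.79349746270594 F [-0.7012 -0.0248  0.5761] q [ 1.322   0.4231  1.6299 -0.      1.0886 -0.019 ]
[[-0.9737  0.2278  0.    ]
 [ 0.2278  0.9737  0.    ]
 [-0.      0.     -1.    ]]
{'intrinsics': array([[379.5091,   0.    , 319.2673],
       [  0.    , 379.5091, 235.612 ],
       [  0.    ,   0.    ,   1.    ]]), 'hand_eye': array([[   0.001 ,   -0.9618,   -0.2739,   76.2716],
       [   1.    ,    0.001 ,    0.0002,   -0.3739],
       [   0.0001,   -0.2739,    0.9618, -148.3282],
       [   0.    ,    0.    ,    0.    ,    1.    ]])}
```

Request:
move_arm(deltas=[[110,-0.03,-0.0273,0,0],[110,-0.06,-0.0546,0,0],[110,-0.09,-0.082,0,0],[110,-0.12,-0.1092,0,0],[110,-0.15,-0.1365,0,0]])

```text
t: 1.22
ee_pos: [257.9, 440.0, 236.8]
orientation: [0.359, 3.121, 0.0]
ft_force: [1.8, 0.2, 0.3]
width: 57.8
```

Request:
move_arm(deltas=[[110,-0.03,-0.0273,0,0],[110,-0.06,-0.0546,0,0],[110,-0.09,-0.082,0,0],[110,-0.12,-0.1092,0,0],[110,-0.15,-0.1365,0,0]])

```text
t: 1.63
ee_pos: [373.1, 272.7, 237.0]
orientation: [0.36, 3.12, 0.001]
ft_force: [-0.0, -0.7, -0.5]
width: 49.9
```

Request:
move_arm(deltas=[[110,-0.03,-0.0273,0,0],[110,-0.06,-0.0546,0,0],[110,-0.09,-0.082,0,0],[110,-0.12,-0.1092,0,0],[110,-0.15,-0.1365,0,0]])

```text
t: 2.05
ee_pos: [488.1, 105.4, 237.0]
orientation: [0.36, 3.12, 0.0]
ft_force: [0.6, 1.3, -0.7]
width: 50.0
```

```bash
python3 - <<'E'
from h import *
yaw=-0.13
delta((543,26),(-np.sin(yaw),np.cos(yaw)),230)
E
```

```text
t 2.05 p [488.1238 105.4047 236.9908] delta mm [-71.5295 -64.8056   7.0098] roll -0.10000039864038558 w 50.045204109618645 F [ 0.5557  1.339  -0.6527] q [ 0.1888  0.2379  1.9032  0.0001  0.9999 -1.1521]
[[-0.9737  0.228   0.0007]
 [ 0.228   0.9737  0.0002]
 [-0.0006  0.0004 -1.    ]]
```

Request:
move_arm(deltas=[[110,-0.03,-0.027,0,-0.05],[110,-0.055,-0.052,0,-0.1],[110,-0.0725,-0.0665,0,-0.1],[110,-0.0725,-0.0665,0,-0.1],[110,-0.0725,-0.0665,0,-0.1]])

```text
t: 2.47
ee_pos: [542.9, 25.2, 236.5]
orientation: [-0.208, -3.134, -0.0]
ft_force: [-1.1, -0.6, 0.6]
width: 49.8
```

```bash
cat > look.py <<'E'
from h import *
import cv2,sys
o=get_obs(); T=np.eye(4); T[:3,:3]=Rn.from_rotvec(o['orientation']).as_matrix(); T[:3,3]=o['ee_pos']
im=get_image('wrist'); cv2.imwrite(sys.argv[1],im)
c=calibration('wrist'); W=T@c['hand_eye']; K=c['intrinsics']
P={}
for n in ['button_left_top','button_right_top']:
    for d in place_of('wrist',n)[:2]: print(n,d['location'],d['conf'])
    for d in regions_of('wrist',n)[:2]:
        r=d['region']; v,u=np.nonzero(r); m=cv2.moments(r.astype(np.uint8)); px=np.array([m['m10']/m['m00'],m['m01']/m['m00'],1])
        ray=W[:3,:3]@np.linalg.solve(K,px); s=(98-W[2,3])/ray[2]
        print(n,d['conf'],px[:2],r.sum(),u.min(),u.max(),v.min(),v.max(),'->',(W[:3,3]+s*ray))
E
python3 look.py pics/w1.png; python3 - <<'E'
from h import *
delta((543,26),(np.sin(.13),np.cos(.13)),230)
E
```

```text
button_left_top [547.0, 61.1, 98.9] 0.66
button_left_top [536.4, 1.8, 98.5] 0.19
button_left_top 0.66 [363.7258 229.9317] 952 347 381 213 247 -> [548.1972  59.3814  98.    ]
button_right_top [538.4, -0.8, 98.5] 0.69
button_right_top 0.96 [282.9865 224.5529] 1040 265 300 207 242 -> [535.6255  -2.5743  98.    ]
t 2.7167 p [542.0381  27.1401 236.7484] delta mm [-1.1014 -1.0083  6.748 ] roll 0.0017065391558935407 w 50.08240629885837 F [-1.141  -0.0426 -0.847 ] q [ 0.028   0.303   1.8123  0.0001  1.0265 -1.4145]
[[-0.9918  0.1279 -0.0002]
 [ 0.1279  0.9918  0.0001]
 [ 0.0002  0.0001 -1.    ]]
```

View pics/w1.png

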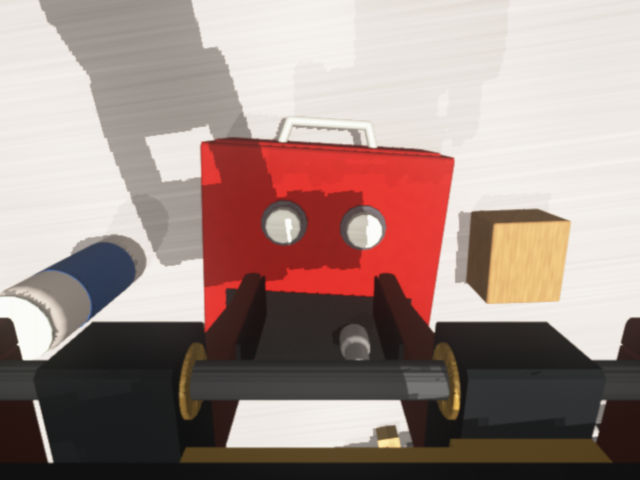

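```bash
python3 look.py pics/w2.png; python3 - <<'E'
from h import *
delta((542,28.4),(np.sin(.197),np.cos(.197)),140)
E
```

```text
button_left_top [550.1, 59.1, 97.9] 0.92
button_left_top [535.5, -2.9, 97.6] 0.49
button_left_top 0.67 [361.5903 231.153 ] 1013 344 379 213 249 -> [547.9867  59.6469  98.    ]
button_right_top [539.0, 1.3, 99.4] 0.8
button_right_top 0.68 [281.1284 225.6014] 981 264 298 208 243 -> [535.5403  -2.2232  98.    ]
button_right_top 0.57 [361.2341 231.2079] 991 344 378 214 249 -> [547.9956  59.3656  98.    ]
t 2.9667 p [542.5321  26.5693 236.8067] delta mm [ 0.7793  1.7429 96.8067] roll 0.06803680747283194 w 50.11613421811822 F [-0.5701  0.3268 -0.7394] q [ 0.027   0.3034  1.8115  0.      1.0265 -1.4148]
[[-0.9917  0.1286  0.0002]
 [ 0.1286  0.9917  0.    ]
 [-0.0002  0.     -1.    ]]
```

Request:
move_arm(deltas=[[110,0.001,0.002,0.03,0.068],[110,0.001,0.002,0.06,0.068],[110,0.001,0.002,0.09,0.068],[110,0.001,0.002,0.107,0.068],[110,0.001,0.002,0.107,0.068]])

```text
t: 3.38
ee_pos: [539.3, 28.2, 126.2]
orientation: [-0.309, -3.12, 0.001]
ft_force: [-0.5, -0.1, 0.2]
width: 49.7
```

```bash
python3 look.py pics/w3.png; python3 - <<'E'
from h import *
import cv2
delta((542,28.6),(np.sin(.197),np.cos(.197)),112)
cv2.imwrite('pics/side3.png',get_image('side')[150:360,200:440].repeat(3,0).repeat(3,1)[:600,:720])
E
```

```text
button_left_top [547.8, 62.5, 100.5] 0.87
button_left_top 0.56 [379.3318 281.586 ] 1302 356 412 261 313 -> [542.9035  57.8834  98.    ]
button_right_top [537.0, 0.4, 100.3] 0.89
button_right_top 0.79 [266.4172 283.0508] 1280 232 287 262 314 -> [532.6613   2.2132  98.    ]
button_right_top 0.41 [320.4556 256.5326] 72385 125 518 121 446 -> [524.1865  31.5306  98.    ]
t 3.6333 p [543.1127  28.2503 131.2414] delta mm [ 1.2116  0.1126 19.2382] roll -0.0006959333742323479 w 49.97382104521432 F [0.2936 0.6338 0.2116] q [ 0.0301  0.4536  1.8821 -0.      0.8031 -1.343 ]
[[-0.9805  0.1964  0.0028]
 [ 0.1964  0.9805  0.0001]
 [-0.0027  0.0006 -1.    ]]
```

View pics/w3.png

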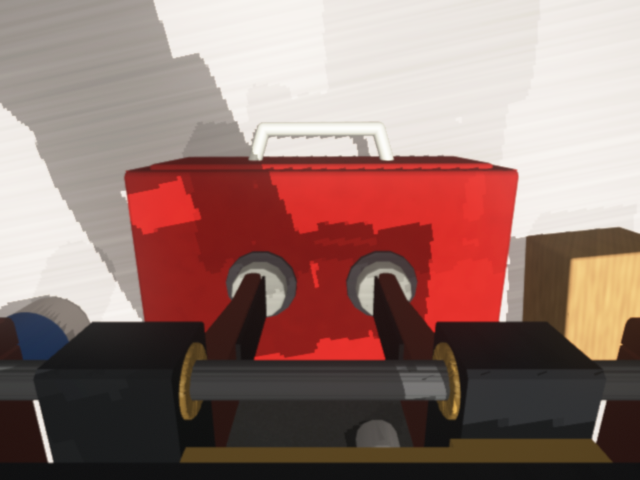

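View pics/side3.png

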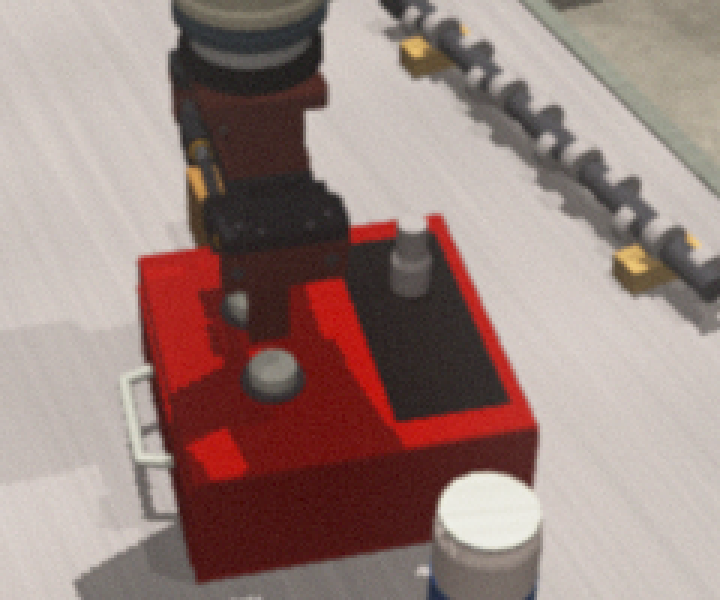

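```bash
python3 - <<'E'
from h import *
import cv2
o=get_obs(); T=np.eye(4); T[:3,:3]=Rn.from_rotvec(o['orientation']).as_matrix(); T[:3,3]=o['ee_pos']
im=get_image('wrist'); print(o['ee_pos'])
c=calibration('wrist'); W=np.linalg.inv(T@c['hand_eye']); K=c['intrinsics']
def pr(p): q=K@(W@np.append(p,1))[:3]; return q[:2]/q[2]
m=np.array([541.8,28.6]); e=np.array([np.sin(.197),np.cos(.197)])
for s in (32,-32):
    ctr=m+s*e
    for r,z,col in((14,98,(255,0,0)),(19,88,(0,255,0))):
        a=np.linspace(0,6.283,60); P=np.array([pr([ctr[0]+r*np.cos(t),ctr[1]+r*np.sin(t),z]) for t in a])
        cv2.polylines(im,[P.round().astype(int)],True,col,1)
# pad tip footprints
for s in (25,38.5,-25,-38.5):
    P=np.array([pr((T@[x,s,14,1])[:3]) for x in(-10,10)]).round().astype(int); cv2.line(im,P[0],P[1],(0,255,255),1)
cv2.imwrite('pics/w4.png',cv2.resize(im[200:380,200:440],(800,600)))
E
```

```text
[543.037   28.223  131.2209]
```

View pics/w4.png

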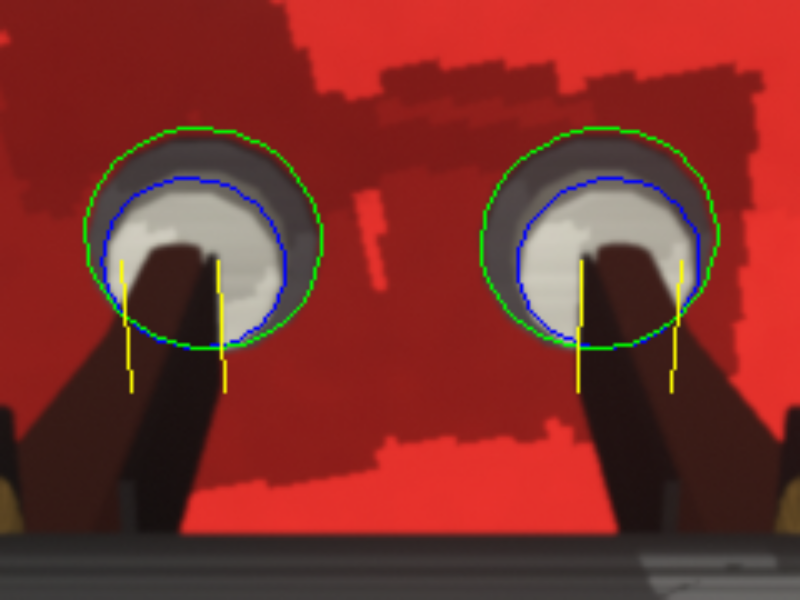

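Request:
move_arm(deltas=[[110,0.001,0,0.008,0],[110,0.001,0,0.016,0],[110,0.001,0,0.021,0],[110,0.001,0,0.025,0],[110,0.001,0,0.028,0]])

```text
t: 4.15
ee_pos: [541.4, 28.4, 103.6]
orientation: [0.31, 3.126, -0.0]
ft_force: [-16.9, -0.4, 65.0]
width: 49.9
```

Request:
move_arm(deltas=[[110,0,0,0.0005,0],[110,0,0,0.0005,0],[110,0,0,0.0005,0]])

```text
t: 4.4
ee_pos: [541.4, 28.4, 104.0]
orientation: [0.31, 3.125, 0.0]
ft_force: [-10.8, -0.5, 36.4]
width: 49.7
```

Request:
move_arm(deltas=[[110,0,0,-0.0006,0],[110,0,0,-0.0006,0],[110,0,0,-0.0006,0],[110,0,0,-0.0006,0],[110,0,0,-0.0006,0]])

```text
t: 4.82
ee_pos: [541.3, 28.4, 104.0]
orientation: [0.31, 3.125, 0.0]
ft_force: [-9.2, 0.2, 29.9]
width: 50.2
```

Request:
move_arm(deltas=[[110,0,0,0,0],[110,0,0,0,0],[110,0,0,0,0],[110,0,0,0,0],[110,0,0,0,0]])

```text
t: 5.23
ee_pos: [541.3, 28.4, 104.0]
orientation: [0.31, 3.125, 0.0]
ft_force: [-7.4, 0.2, 30.3]
width: 49.7
```

Request:
move_arm(deltas=[[110,0,0,0,0],[110,0,0,0,0],[110,0,0,0,0],[110,0,0,0,0],[110,0,0,0,0]])

```text
t: 5.65
ee_pos: [541.3, 28.4, 104.0]
orientation: [0.31, 3.125, 0.0]
ft_force: [-7.4, -0.0, 30.8]
width: 49.7
```

Request:
move_arm(deltas=[[110,0,0,0,0],[110,0,0,0,0],[110,0,0,0,0],[110,0,0,0,0],[110,0,0,0,0]])

```text
t: 6.07
ee_pos: [541.3, 28.4, 104.0]
orientation: [0.31, 3.125, 0.0]
ft_force: [-8.2, 0.3, 31.4]
width: 50.0
```

```bash
python3 - <<'E'
from h import *
import cv2
cv2.imwrite('pics/w5.png',get_image('wrist'))
cv2.imwrite('pics/side5.png',get_image('side')[150:350,180:420].repeat(3,0).repeat(3,1))
print(place_of('side','drawer_handle'))
print(get_obs()['t'],get_obs()['ft_force'])
E
```

```text
[{'location': [399.6, 58.2, 37.9], 'conf': 0.77}, {'location': [538.1, -3.7, 95.4], 'conf': 0.34}]
6.2167 [-8.1679  0.2721 31.0112]
```

View pics/w5.png

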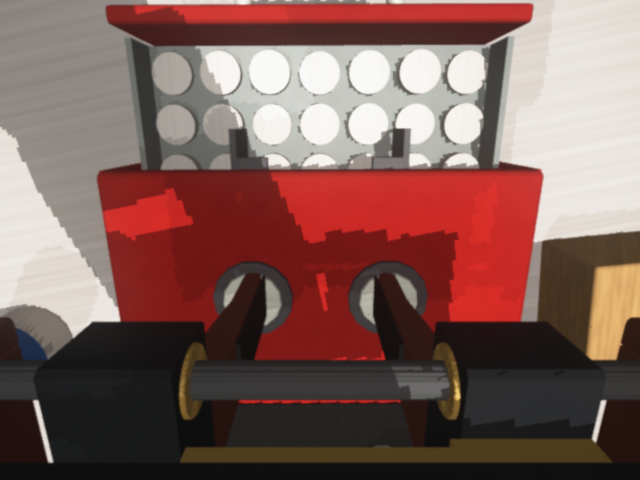

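View pics/side5.png

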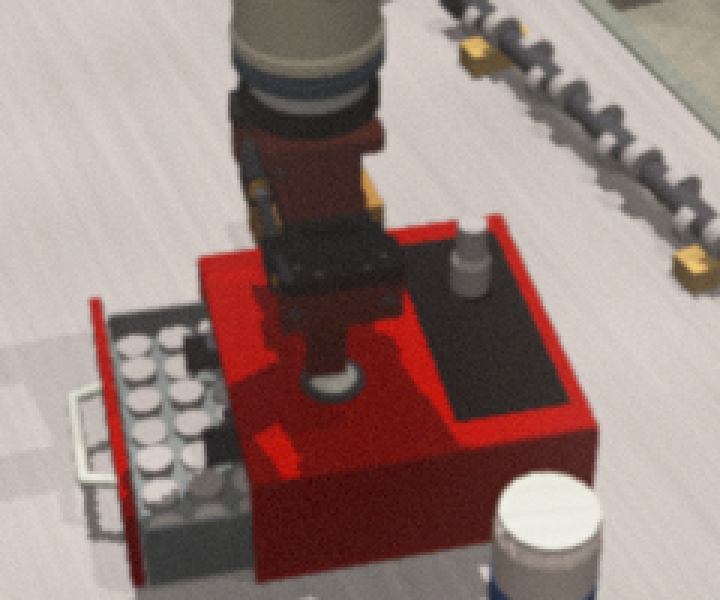

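Both views show the drawer far out, with its front panel across the top of the wrist view. I'll hold longer to make sure it has stopped.

Request:
move_arm(deltas=[[110,0,0,0,0],[110,0,0,0,0],[110,0,0,0,0],[110,0,0,0,0],[110,0,0,0,0]])

```text
t: 6.63
ee_pos: [541.3, 28.4, 104.0]
orientation: [0.31, 3.125, 0.0]
ft_force: [-8.5, 0.2, 31.3]
width: 49.9
```

Request:
move_arm(deltas=[[110,0,0,0,0],[110,0,0,0,0],[110,0,0,0,0],[110,0,0,0,0],[110,0,0,0,0]])

```text
t: 7.05
ee_pos: [541.3, 28.4, 104.0]
orientation: [0.31, 3.125, 0.0]
ft_force: [-8.1, 0.5, 30.1]
width: 49.9
```

Request:
move_arm(deltas=[[110,0,0,0,0],[110,0,0,0,0],[110,0,0,0,0],[110,0,0,0,0],[110,0,0,0,0]])

```text
t: 7.47
ee_pos: [541.4, 28.4, 104.0]
orientation: [0.31, 3.125, 0.0]
ft_force: [-9.0, 0.7, 30.7]
width: 50.2
```

```bash
python3 - <<'E'
from h import *
import cv2
a=cv2.imread('pics/w5.png'); b=get_image('wrist'); cv2.imwrite('pics/w6.png',b)
d=cv2.absdiff(a,b)[:200]; print(d.mean(), (d.max(2)>60).sum())
for im in(a,b): # red rows in a column at u=200
    print(im[0:60:3,200].tolist()[:9])
print(place_of('side','drawer_handle') if get_image('side') is not None else 0)
E
```

```text
0.2949765625 0
[[221, 228, 233], [196, 203, 216], [51, 56, 189], [52, 57, 210], [52, 57, 210], [51, 56, 209], [50, 56, 206], [46, 51, 175], [37, 40, 97]]
[[221, 228, 233], [196, 204, 216], [52, 57, 189], [52, 57, 210], [51, 57, 210], [51, 56, 209], [50, 56, 206], [45, 50, 174], [37, 40, 97]]
[{'location': [400.7, 54.9, 36.3], 'conf': 0.72}]
```

The drawer did not move between the two pictures, and its handle is about 69 mm from where it was when shut, so it is fully out. Now I'll raise the tool straight up.

Request:
move_arm(deltas=[[110,0,0,-0.006,0],[110,0,0,-0.016,0],[110,0,0,-0.036,0],[110,0,0,-0.066,0],[110,0,0,-0.1,0]])

```text
t: 8.03
ee_pos: [539.4, 28.3, 201.1]
orientation: [-0.31, -3.122, 0.001]
ft_force: [0.6, 1.2, 0.4]
width: 50.6
```

Request:
move_arm(deltas=[[110,0,0,-0.03,0],[110,0,0,-0.05,0],[110,0,0,-0.05,0],[110,0,0,-0.05,0],[110,0,0,-0.05,0]])

```text
t: 8.45
ee_pos: [540.1, 28.3, 250.5]
orientation: [-0.31, -3.124, 0.0]
ft_force: [0.1, -0.8, 0.1]
width: 50.1
```

```bash
python3 - <<'E'
from h import *
import cv2
cv2.imwrite('pics/w7.png',get_image('wrist'))
for c in ('scene','side'):
    cv2.imwrite(f'pics/{c}7.png',get_image(c))
    for n in ['button_left_top','button_right_top','drawer_handle','socket_center','can_center','carton_center']:
        print(c,n,[(d['location'],round(d['conf'],2)) for d in place_of(c,n)[:1]])
print(get_obs()['t'],get_obs()['ft_force'])
E
```

```text
scene button_left_top []
scene button_right_top [([536.8, -2.6, 101.1], 0.64)]
scene drawer_handle [([398.9, 61.8, 41.7], 0.73)]
scene socket_center [([648.5, 34.4, 107.7], 0.61)]
scene can_center [([575.1, -187.8, 76.7], 0.94)]
scene carton_center [([615.4, 208.5, 25.2], 0.59)]
side button_left_top [([549.5, 61.4, 99.4], 0.67)]
side button_right_top [([540.1, -4.5, 102.8], 0.75)]
side drawer_handle [([400.7, 54.7, 37.5], 0.82)]
side socket_center [([649.7, 41.5, 110.1], 0.81)]
side can_center [([573.7, -189.8, 71.5], 0.67)]
side carton_center [([616.6, 209.1, 31.4], 0.97)]
9.2 [0.4677 0.8181 0.4121]
```

View pics/side7.png

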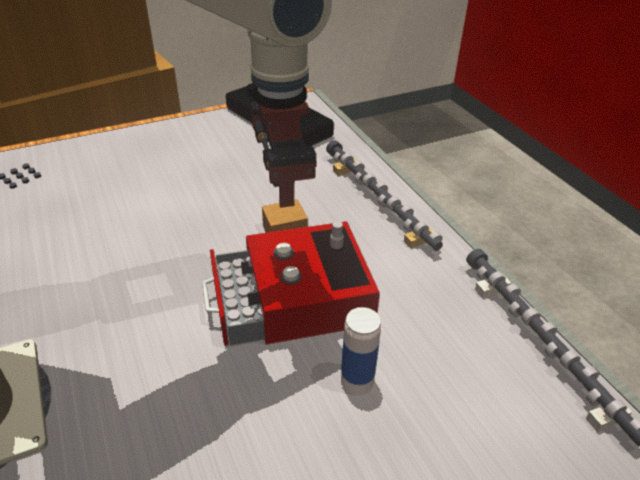

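View pics/w7.png

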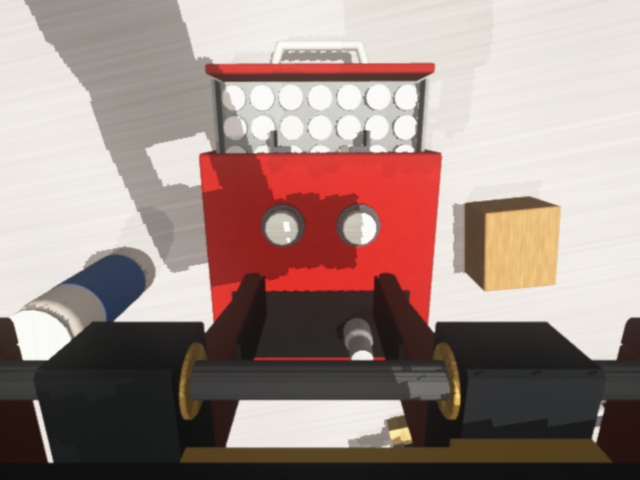

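The drawer is out, both buttons are up (side view: (284,250) and (291,274), as before pressing), the bystanders haven't moved and the arm is clear.

```bash
python3 -c "
from workcell import *
print(close_job())"
```

```text
the job is handed in; nothing more can be done
None
```

The drawer is fully out, both buttons are back up, and the job is handed in. Both fingertips pressed the buttons together to the bottom (TCP at 104 mm) and held them there for about 3.5 s. I then lifted straight up to a TCP height of 250 mm, at about 9 s on the robot's clock.

**Drawer:** the handle was about 69 mm further out than when shut, against a full travel of 68 mm. Two pictures taken over a second apart during the hold showed no movement, and the handle was in the same place after release.

**Buttons:** the networks put their faces at 99–103 mm, against 98 mm when fully up. The scene camera missed the left button in the last check, but the side and wrist views show both up.

**Bystanders:** the can, carton and socket are where they stood within measurement error. The scene camera's last socket reading is 5 mm off its first, but the side camera's two readings agree.

**Force:** the wrist force reached 65 N as the buttons bottomed out, then held at about 30 N. The limit is 120 N. The 40 N limit covers the arm and gripper body, and only the fingertips were meant to touch anything.

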